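# Fetch the large vial from behind the infusion bottles

## Task

Behind the three tall bottles in the wire basket stands the large glass vial: lift all three bottles out and stand them upright on the empty white tray. Then fetch the large vial and stand it upright in the middle of the wide empty compartment of the blue injection tray, and after that put each bottle back upright just where it stood in the basket, the oval one turned as it was. Leave the two small vials where they are, and let nothing fall over.

Things in the scene. Friction and masses are not known exactly. Their poses are not given: they have to be found in the camera images.
- round_bottle: milky white round infusion bottle, 0.2 to 0.34 kg: body 62 dia up to z = 88 mm, shoulder to 106, neck, grey cylindrical cap 30 dia from 112 to 140 (total height 140), the place to grip. Origin: centre of its underside, z up. One of the three tall bottles of the basket's front row, in any order, 72 mm apart; its start position is its own place.
- oval_bottle: milky white oval infusion bottle, 0.17 to 0.29 kg: body 52 (its x) by 70 (its y), 90 high, shoulder to 104, grey cylindrical cap 28 dia from z = 104 to 130 (total height 130), the place to grip. Origin: centre of its underside, z up. Its labelled faces look along its +x and -x, which lie along the basket's x. In the front row; its start position is its own place.
- glass_bottle: clear glass infusion bottle with paper label, 0.15 to 0.23 kg: body 52 dia up to z = 66 mm, shoulder to 80, neck 26 dia, crimped aluminium cap 32 dia from 92 to 106 (total height 106), the place to grip. Origin: centre of its underside, z up. In the front row; its start position is its own place.
- large_vial: the vial to fetch: clear glass, paper label, body 32 dia up to z = 39 mm, shoulder to 46, crimped aluminium cap 22 dia from 49 to 58 (total height 58), 0.045 kg. Origin: centre of its underside, z up. In the basket's back row, in any of three places 72 mm apart, the small vials in the other two; each vial is right behind a tall bottle, 5 to 22 mm from it.
- small_vial_1: small glass vial with crimped aluminium cap, a bystander in the basket's back row: 22 dia x 40 high. Origin: centre of its underside, z up.
- small_vial_2: small glass vial with crimped aluminium cap, a bystander in the basket's back row: 22 dia x 40 high. Origin: centre of its underside, z up.
- basket: fixed wire basket, outside 134 (x) by 280 (y), inside 124 by 270. Origin: centre of its underside; x points to its back (away from the robot), y along its rows. Things stand on its floor, 6 mm above the origin. Back and sides 49 to 58 high, front 31. The bottles' row is at x = -21, the vials' at x = +34, both at about y = -72, 0 and 72 (to a few mm).
- side_tray: fixed empty white plastic tray, outside 250 (x) by 140 (y), its 5 mm wide rim up to 19 high. Origin: centre of its underside; things stand on its floor 4 mm above the origin. It takes the three bottles in a row along its x, about 78 mm apart. It is on one side of the basket or the other.
- injection_tray: fixed blue plastic injection tray, 190 (x) by 150 (y), walls 16 high. Origin: on the underside, below the middle of its wide empty compartment, 94 (x) by 144 (y) inside, its floor 3 mm above the origin. Before it (-x) a pocket with swab sachets, behind it (+x) a lane with a syringe. On the other side of the basket from the white tray.

How it is judged (in metres and radians):
On the way, in this order (a step that is already met when the one before it is completed fails the run):
1. all three tall bottles stand upright on the white tray, the large vial still in its place (x of round_bottle in the frame of side_tray between -0.115 and 0.115 m and y of round_bottle in the frame of side_tray between -0.06 and 0.06 m and z of each of round_bottle, oval_bottle, glass_bottle in the frame of side_tray below 0.009 m and angle between each of round_bottle, oval_bottle, glass_bottle's own z axis and vertical below 0.1 rad and linear speed of each of round_bottle, oval_bottle, glass_bottle below 0.02 m/s and x of oval_bottle in the frame of side_tray between -0.115 and 0.115 m and y of oval_bottle in the frame of side_tray between -0.06 and 0.06 m and x of glass_bottle in the frame of side_tray between -0.115 and 0.115 m and y of glass_bottle in the frame of side_tray between -0.06 and 0.06 m and distance of large_vial from where it was at the start of the episode below 0.02 m), for 0.2 s.
2. the large vial stands upright in the middle of the injection tray's empty compartment, while the three bottles still stand on the white tray (horizontal distance between large_vial and injection_tray below 0.015 m and z of large_vial in the frame of injection_tray below 0.008 m and angle between each of large_vial, round_bottle, oval_bottle, glass_bottle's own z axis and vertical below 0.1 rad and linear speed of each of large_vial, round_bottle, oval_bottle, glass_bottle below 0.02 m/s and x of round_bottle in the frame of side_tray between -0.115 and 0.115 m and y of round_bottle in the frame of side_tray between -0.06 and 0.06 m and z of each of round_bottle, oval_bottle, glass_bottle in the frame of side_tray below 0.009 m and x of oval_bottle in the frame of side_tray between -0.115 and 0.115 m and y of oval_bottle in the frame of side_tray between -0.06 and 0.06 m and x of glass_bottle in the frame of side_tray between -0.115 and 0.115 m and y of glass_bottle in the frame of side_tray between -0.06 and 0.06 m), for 0.2 s.
At the end, for the whole second after the job is handed in: Large vial upright on the floor of the injection tray's wide compartment, within 15 mm of its middle; each tall bottle upright within 15 mm of its start, the oval one within 0.35 rad of the basket's x axis; small vials within 20 mm of their start; all released and at rest (horizontal distance between large_vial and injection_tray below 0.015 m and z of large_vial in the frame of injection_tray below 0.008 m and angle between each of large_vial, round_bottle, oval_bottle, glass_bottle's own z axis and vertical below 0.1 rad and linear speed of each of large_vial, round_bottle, oval_bottle, glass_bottle below 0.02 m/s and distance of each of round_bottle, oval_bottle, glass_bottle from where it was at the start of the episode below 0.015 m and angle between the x axis of oval_bottle and the x axis of basket, either way round below 0.35 rad and distance of each of small_vial_1, small_vial_2 from where it was at the start of the episode below 0.02 m); the robot touches nothing.
It fails at once if a bottle or vial is knocked over (angle between any of round_bottle, oval_bottle, glass_bottle, large_vial, small_vial_1, small_vial_2's own z axis and vertical above 0.7 rad).
It fails at once if a small vial is moved away (distance of any of small_vial_1, small_vial_2 from where it was at the start of the episode above 0.03 m).
It also fails if it takes over 144 s, if anything falls off the work surface, if the arm or the gripper's body presses on something with over 40 N, if the wrist force passes 120 N, or if a joint passes its speed limit or range.

## Robot

A 7-joint arm with a two-finger parallel gripper is mounted at the origin on the work surface. World frame = base frame: x ahead of the robot, y to its left, z up, the work surface at z = 0. Lengths are in mm, angles in rad, forces in N, time in s.
With the tool pointing down it reaches from about 425 to 925 mm from the base axis. Payload 6.8 kg.
Tool frame: the origin (TCP) lies midway between the tips of the shut fingers; the grasp point (between the pads) lies 19 mm behind it (r.grasp_offset is the distance from the TCP to the grasp point, in mm); z points along the fingers, y is the direction in which the jaws open and shut (so a half turn about z gives the same grasp; the last joint's range is limited). The gripper opens to 88 mm and grips with 3 to 60 N. Pads are 20 mm wide; open, the fingers measure 115 mm over their backs; the gripper's body (75 mm by 178 mm) begins 61 mm behind the grasp point.
Start: joints at [-1.245, 0.477, 0.022, 1.555, -0.011, 1.109, -0.083], TCP at [283.716, 612.497, 222.664] pointing down, gripper open.
Joint ranges: [-2.96, 2.96], [-0.34, 2.1], [-1.41, 1.46], [0.24, 2.44], [-1.37, 4.51], [0.17, 1.92], [-2.96, 2.96]. Speed limits (rad/s): [2.39, 2.39, 3.14, 3.14, 3.14, 3.14, 3.14].

## Interface

Orientations are given as a 3x3 rotation matrix whose columns are the frame's x, y, z axes.
In Python, from workcell import r, eyes, telemetry gives the robot as it stands. The module is installed in compiled form; this text tells all that it offers. Calls block until the motion is done:
- r.goto(position, orientation): joint-space move of the TCP to a pose.
- r.move_linear(position, velocity=150, rot=None, contact_N=None): straight line of the TCP; rot=None keeps the orientation; velocity is the mean speed in mm/s. With contact_N (N) it stops when the force on the tool has changed by that much, and returns True; else False.
- r.move_j(angles): joint-space move.
- r.gripper_to(opening, newtons=None): opening from 0.0 (shut) to 1.0 (fully open); newtons is the grip in N (None keeps the last); returns when the fingers have stopped.
- r.pause(seconds).
- r.solve_ik(position, orientation): joint angles nearest the present ones, or None.
- eyes.capture(name): name is "scene" or "top" or "wrist"; returns the picture (384x512x3 uint8, blue, green, red); there is no depth.
- eyes.calibration(name): a dict with "fx", "fy", "cx", "cy" (pixels), "xyz" and "orientation" of the camera in the world. Camera axes: x right, y down, z forward; pixel columns grow to the right and rows downward; lengths in mm; the calibration is good to about 2 mm. The wrist camera is an equidistant fisheye: a pixel r from the principal point sees the ray r / f radians off the axis. A picture is of the moment at which its call begins: read the wrist's pose just before it. calibration takes no time and is no camera call; for the wrist camera it gives the pose at the moment of the call.
A pose or a line that the arm cannot do raises r.IKError and nothing moves.
- r.sign_off(): hands the job in, once; it reports no verdict.
Readings, each from a call of its own:
- telemetry.read_clock(): time.
- telemetry.read_q(): joint angles.
- telemetry.read_joint_vel(): joint speeds.
- telemetry.read_joint_torque(): joint torques, N m.
- telemetry.read_ee_pos(): TCP position.
- telemetry.read_ee_rot(): TCP orientation.
- telemetry.read_force(): force on the tool from outside, world axes, zero at the start.
- telemetry.read_moment(): the same for the moment, N m.
- telemetry.read_grip_width(): opening from 0.0 (shut) to 1.0 (fully open).
Only numpy, scipy, OpenCV 4.12 (cv2) and the standard library are available. Lean on these libraries where they do the work, as an engineer would, in place of code of your own. Each camera call takes 0.05 s, during which the arm holds its last target.

## Working session

There is one attempt and no reset: what is moved stays moved. The work goes in short steps, each a Python script; the robot and the scene stay as the last script left them, time stands still between calls to the robot, and variables do not carry over. Pictures are saved under pics/ and viewed, and the job is handed in when it is done.

```bash
mkdir -p pics; python3 - <<'E'
from workcell import r, eyes, telemetry
import cv2
for n in("scene","top","wrist"):
    c=eyes.calibration(n); print(n,c)
    cv2.imwrite(f"pics/{n}0.png",eyes.capture(n))
print(telemetry.read_clock(),r.grasp_offset,telemetry.read_ee_rot())
E
```

```text
scene {'fx': 351.0481150554577, 'fy': 351.0481150554577, 'cx': 254.8661269676943, 'cy': 189.4500864065932, 'xyz': array([1080.64198886,  195.82319239,  481.86898818]), 'orientation': array([[-3.34329847e-01,  5.93983066e-01, -7.31715567e-01],
       [ 9.42456019e-01,  2.11084690e-01, -2.59268018e-01],
       [ 4.53141614e-04, -7.76290777e-01, -6.30374828e-01]])}
top {'fx': 463.0766749650562, 'fy': 463.0766749650562, 'cx': 245.20870491994683, 'cy': 189.06842782606705, 'xyz': array([ 434.82210227,   -9.6991904 , 1182.62937869]), 'orientation': array([[ 0.00497593, -0.99560776,  0.09349025],
       [-0.99997008, -0.00440028,  0.00636252],
       [-0.00592319, -0.09351911, -0.99559987]])}
wrist {'fx': 297.3186396354542, 'fy': 297.3186396354542, 'cx': 259.8913534286508, 'cy': 185.6323079133007, 'xyz': array([211.02830067, 643.38508767, 383.14950294]), 'orientation': array([[ 4.19790847e-01,  8.69772912e-01,  2.59366008e-01],
       [ 9.07620689e-01, -4.02104499e-01, -1.20568062e-01],
       [-5.74595803e-04,  2.86019324e-01, -9.58223678e-01]])}
0.15 18.700000000000003 [[-9.07359049e-01  4.20356146e-01 -5.15958943e-04]
 [ 4.20356458e-01  9.07358169e-01 -1.26519278e-03]
 [-6.36719977e-05 -1.36487079e-03 -9.99999067e-01]]
```

View pics/top0.png

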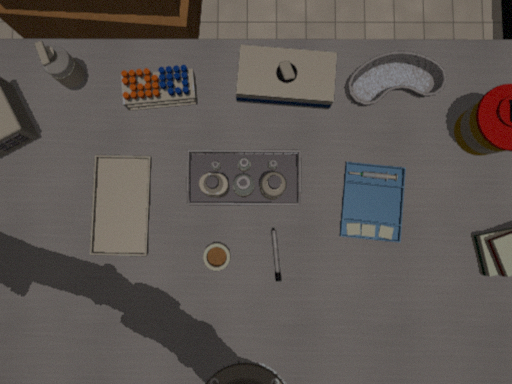

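View pics/scene0.png

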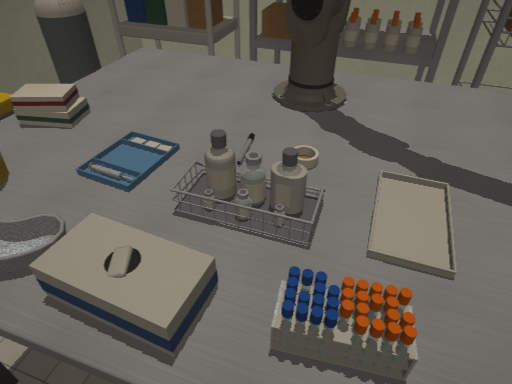

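View pics/wrist0.png

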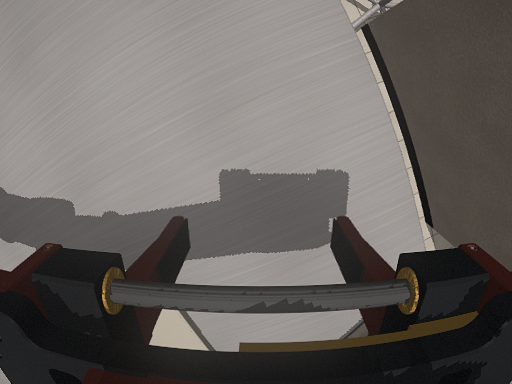

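```bash
python3 - <<'E'
import cv2,numpy as np
t=cv2.imread('pics/top0.png'); s=cv2.imread('pics/scene0.png')
cv2.imwrite('pics/z1.png',cv2.resize(t[140:215,180:310],None,fx=6,fy=6,interpolation=cv2.INTER_CUBIC))
cv2.imwrite('pics/z2.png',cv2.resize(s[120:245,165:335],None,fx=4.5,fy=4.5,interpolation=cv2.INTER_CUBIC))
a=np.hstack([cv2.resize(t[145:265,85:160],(375,600),interpolation=cv2.INTER_CUBIC),cv2.resize(t[150:250,330:415],(425,500)).copy() if 0 else cv2.copyMakeBorder(cv2.resize(t[150:250,330:415],(425,500),interpolation=cv2.INTER_CUBIC),0,100,0,0,0)])
cv2.imwrite('pics/z3.png',a)
E
```

```text
(no output)
```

View pics/z1.png

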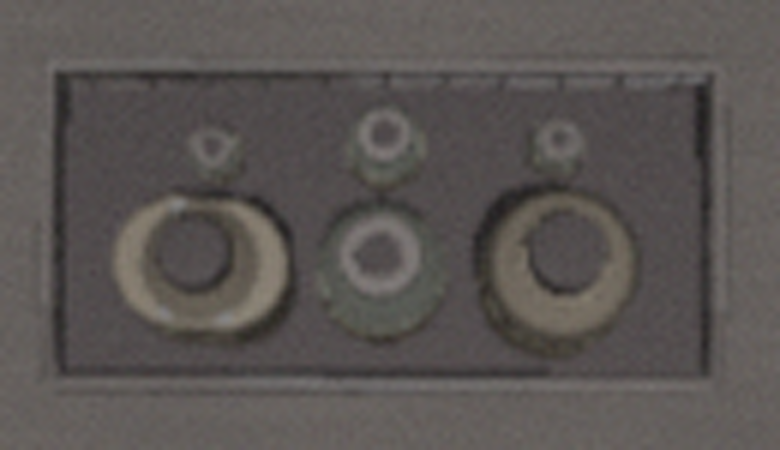

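View pics/z2.png

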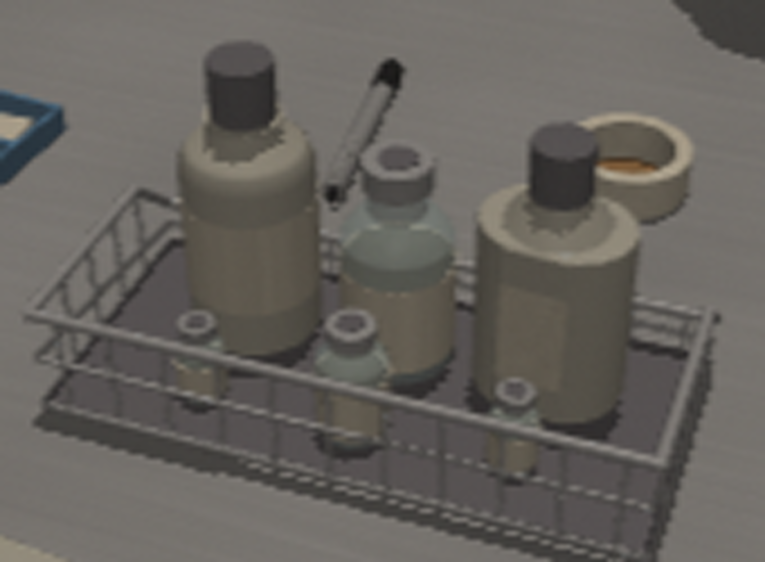

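View pics/z3.png

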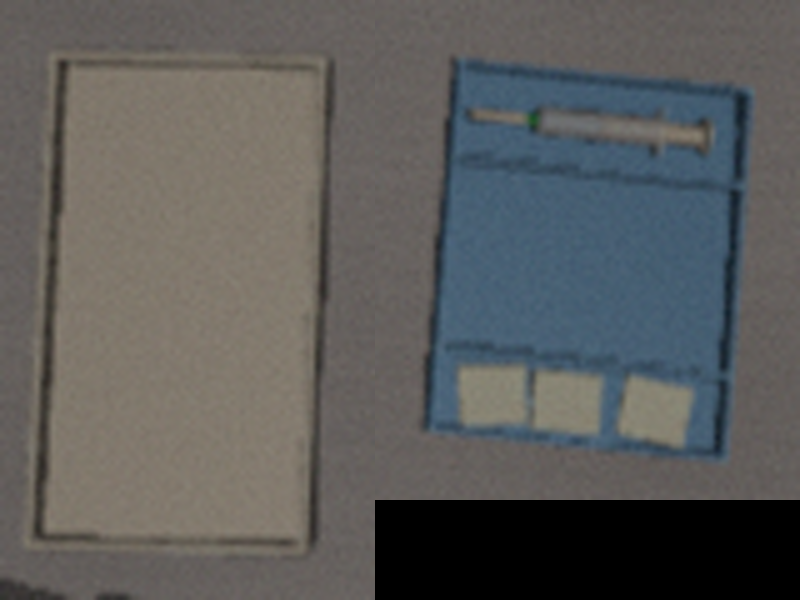

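```bash
cat > h.py <<'E'
import numpy as np,json
from workcell import r,eyes,telemetry
def ray(n,u,v,c=None):
    c=c or eyes.calibration(n)
    d=np.array([(u-c['cx'])/c['fx'],(v-c['cy'])/c['fy'],1.]); return np.array(c['xyz']),np.array(c['orientation'])@d
def plane(n,u,v,z):
    o,d=ray(n,u,v); return o+d*(z-o[2])/d[2]
def two(p1,p2):
    o1,d1=ray('top',*p1);o2,d2=ray('scene',*p2)
    t=np.linalg.lstsq(np.c_[d1,-d2],o2-o1,rcond=None)[0]
    a=o1+t[0]*d1;b=o2+t[1]*d2;return (a+b)/2,np.linalg.norm(a-b)
E
python3 - <<'E'
from h import *
np.set_printoptions(precision=1,suppress=True)
def z1(x,y): return ((x+.5)/6-.5+180,(y+.5)/6-.5+140)
def z2(x,y): return ((x+.5)/4.5-.5+165,(y+.5)/4.5-.5+120)
T=dict(oval=(192,250,136),glass=(380,256,112),round=(567,251,146),vial=(384,133,64),s1=(213,146,46),s2=(560,139,46))
S=dict(oval=(566,142),glass=(398,157),round=(240,60),vial=(350,324),s1=(516,390),s2=(196,322))
for k,(x,y,z) in T.items():
    p=z1(x,y);print(k,plane('top',*p,z),plane('scene',*z2(*S[k]),z),*two(p,z2(*S[k])))
for nm,q in dict(BL=(52,64,58),BR=(717,64,58),FL=(52,385,31),FR=(717,385,31)).items(): print(nm,plane('top',*z1(*q[:2]),q[2]))
W=[(52,55),(329,58),(311,551),(28,545)]
w=[plane('top',x/5+85-.4,y/5+145-.4,19)for x,y in W];print('white',np.array(w),sum(w)/4,[np.linalg.norm(w[i]-w[i-1])for i in range(4)])
B=[(457,58),(752,90),(728,460),(428,431)]
f=lambda x,y:plane('top',(x-375)/5+330-.4,y/5+150-.4,16)
b=[f(*x)for x in B];print('blue',np.array(b),sum(b)/4,[np.linalg.norm(b[i]-b[i-1])for i in range(4)])
c=[f(*x)for x in[(453,157),(744,187),(732,377),(440,346)]];print('comp',np.array(c),sum(c)/4,[np.linalg.norm(c[i]-c[i-1])for i in range(4)])
E
```

```text
oval [550.6  73.6 136. ] [554.3  77.3 136. ] [550.6  75.1 133.2] 2.722599321498871
glass [551.3   2.6 112. ] [552.9   5.1 112. ] [551.1   3.5 110.5] 1.904165653469465
round [549.8 -68.  146. ] [554.3 -64.9 146. ] [549.9 -67.7 143.1] 1.0570618549064321
vial [606.8   1.7  64. ] [609.5   4.1  64. ] [606.9   2.4  61.6] 1.2571602218879014
s1 [603.8  72.6  46. ] [606.3  75.9  46. ] [603.9  74.   43.4] 2.592920753080495
s2 [607.4 -70.8  46. ] [610.3 -67.8  46. ] [607.5 -70.2  43.2] 1.4670550068870396
BL [635.7 138.1  58. ]
BR [ 636.8 -134.4   58. ]
FL [505.6 139.4  31. ]
FR [ 506.9 -136.6   31. ]
white [[628.  380.6  19. ]
 [627.  239.3  19. ]
 [378.4 242.3  19. ]
 [380.6 383.9  19. ]] [503.5 311.5  19. ] [np.float64(247.42248836468468), np.float64(141.2707240811644), np.float64(248.663407934136), np.float64(141.55464498760324)]
blue [[ 616.6 -258.1   16. ]
 [ 600.9 -407.2   16. ]
 [ 414.2 -390.2   16. ]
 [ 427.9 -240.7   16. ]] [ 514.9 -324.    16. ] [np.float64(189.53307635228634), np.float64(150.0285485828538), np.float64(187.3892356553528), np.float64(150.16860304391668)]
comp [[ 566.  -255.3   16. ]
 [ 551.4 -401.9   16. ]
 [ 455.6 -393.3   16. ]
 [ 470.4 -247.3   16. ]] [ 510.9 -324.4   16. ] [np.float64(95.90071496319754), np.float64(147.34165043209254), np.float64(96.15324750177828), np.float64(146.75856698325126)]
```

```bash
cat >> h.py <<'E'
R1=np.array([[0,1,0],[1,0,0],[0,0,-1.]]); R2=np.array([[0,-1,0],[-1,0,0],[0,0,-1.]])
RY1=np.array([[1,0,0],[0,-1,0],[0,0,-1.]]); RY2=np.diag([-1,1,-1.])
E
python3 - <<'E'
from h import *
np.set_printoptions(precision=2,suppress=True)
print(telemetry.read_q())
for nm,R in(('R1',R1),('R2',R2),('RY1',RY1),('RY2',RY2)):
    for p in [(551,74,113),(551,74,210),(551,3,90),(551,-68,210),(423,311,110),(423,311,220),(423,200,220),(583,311,90),(607,2,18),(511,-324,15),(511,-324,150)]:
        print(nm,p,r.solve_ik(np.array(p,float),R))
E
```

```text
[-1.25  0.48  0.02  1.56 -0.01  1.11 -0.08]
R1 (551, 74, 113) [-0.62  0.45  0.48  1.97 -0.29  0.79  0.02]
R1 (551, 74, 210) [-0.67  0.32  0.53  1.89 -0.19  0.99 -0.06]
R1 (551, 3, 90) [-0.5   0.48  0.49  1.99 -0.33  0.74  0.19]
R1 (551, -68, 210) [-0.52  0.34  0.67  1.89 -0.25  0.99  0.26]
R1 (423, 311, 110) [-1.    0.39  0.31  2.03 -0.17  0.75 -0.59]
R1 (423, 311, 220) [-1.04  0.24  0.34  1.93 -0.09  0.99 -0.66]
R1 (423, 200, 220) [-0.94  0.13  0.41  2.06 -0.06  0.96 -0.5 ]
R1 (583, 311, 90) [-0.8   0.61  0.31  1.71 -0.23  0.85 -0.39]
R1 (607, 2, 18) [-0.45  0.67  0.47  1.89 -0.46  0.69  0.29]
R1 (511, -324, 15) [-0.07  0.77  0.75  1.91 -0.76  0.77  1.12]
R1 (511, -324, 150) [-0.11  0.56  0.79  1.84 -0.48  0.95  0.9 ]
R2 (551, 74, 113) [-0.14  0.42 -0.13  1.93  0.08  0.79  2.83]
R2 (551, 74, 210) [-0.22  0.3  -0.03  1.86  0.01  0.99  2.89]
R2 (551, 3, 90) [-0.95  0.88  1.27  2.02 -1.    1.07 -2.33]
R2 (551, -68, 210) [-0.88  0.62  1.28  1.91 -0.66  1.13 -2.48]
R2 (423, 311, 110) [-0.5   0.39 -0.31  2.    0.17  0.77  2.23]
R2 (423, 311, 220) [-0.53  0.25 -0.26  1.9   0.07  1.    2.32
[... 1005 characters left out ...]
.69]
RY2 (551, 74, 113) [-0.41  0.42  0.21  1.95 -0.12  0.78  1.44]
RY2 (551, 74, 210) [-0.48  0.3   0.29  1.87 -0.1   0.98  1.42]
RY2 (551, 3, 90) [-0.31  0.45  0.24  1.98 -0.16  0.73  1.6 ]
RY2 (551, -68, 210) [-0.4   0.32  0.51  1.89 -0.18  0.99  1.76]
RY2 (423, 311, 110) [-0.76  0.38  0.    2.01 -0.    0.75  0.82]
RY2 (423, 311, 220) [-0.78  0.23  0.03  1.92 -0.01  0.99  0.83]
RY2 (423, 200, 220) [-0.7   0.13  0.14  2.04 -0.02  0.97  1.02]
RY2 (583, 311, 90) [-0.6   0.59  0.02  1.7  -0.02  0.85  1.  ]
RY2 (607, 2, 18) [-0.2   0.63  0.13  1.87 -0.13  0.65  1.57]
RY2 (511, -324, 15) [ 0.15  0.67  0.42  1.89 -0.42  0.67  2.4 ]
RY2 (511, -324, 150) [-0.18  0.61  0.92  1.84 -0.57  0.99  2.55]
```

```bash
cat >> h.py <<'E'
# name: start xy, tray xy, tcp height above underside
G=dict(oval=((552,75.3),(503,311),107.),glass=((552,3.6),(583,311),83.),round=((551.5,-67),(423,311),110.))
LIFT=95
def st(m=''): 
    print(m,'t',round(telemetry.read_clock(),2),'tcp',np.round(telemetry.read_ee_pos(),1),'F',np.round(telemetry.read_force(),1),'g',round(telemetry.read_grip_width()*88,1))
def pick(xy,floor,h,opening=.7,N=25,R=R1):
    z=floor+h
    r.gripper_to(opening)
    r.move_linear((*xy,max(z+25,0)),200,rot=None)
    c=r.move_linear((*xy,z),60,contact_N=12); st(f'down contact={c}')
    if c: return False
    r.gripper_to(0.0,N); st('gripped'); 
    f0=telemetry.read_force()
    r.move_linear((*xy,z+12),40); st('lifted a bit')
    return True
def place(xy,floor,h,opening=.55,v=40):
    z=floor+h
    r.move_linear((*xy,z+12),150)
    r.pause(.2)
    c=r.move_linear((*xy,z-3),25,contact_N=3); st(f'place contact={c} dz={telemetry.read_ee_pos()[2]-z:.1f}')
    r.gripper_to(opening); r.pause(.1); st('released')
    p=telemetry.read_ee_pos(); r.move_linear((p[0],p[1],p[2]+45),80)
E
cat > snap.py <<'E'
import cv2
from workcell import eyes
import sys
for n in sys.argv[2:]: cv2.imwrite(f"pics/{n}{sys.argv[1]}.png",eyes.capture(n))
E
python3 - <<'E'
from h import *
xy,t,h=G['oval']
r.goto((*xy,230),R1); st()
r.gripper_to(.7)
r.move_linear((*xy,6+h+40),150); st()
E
python3 snap.py 1 scene top wrist
```

```text
t 2.3 tcp [552.   76.9 229.9] F [ 0.   0.6 -0.2] g 88.1
 t 3.58 tcp [552.5  75.2 153.5] F [ 0.5 -0.2  0.6] g 61.7
```

View pics/wrist1.png

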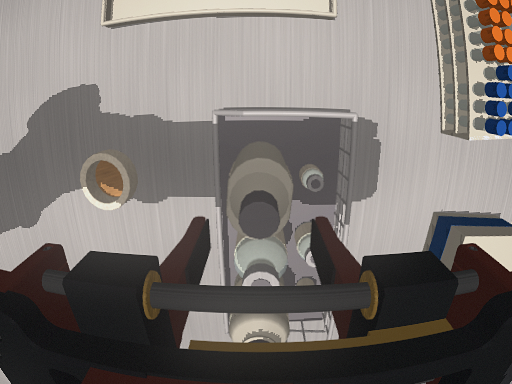

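View pics/scene1.png

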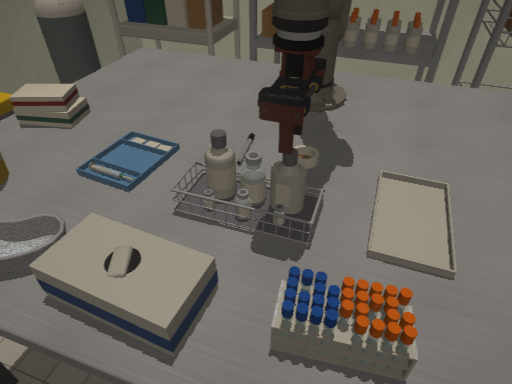

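```bash
cat >> h.py <<'E'
def wplane(c,u,v,z):
    x,y=u-c['cx'],v-c['cy'];rr=np.hypot(x,y);a=rr/c['fx']
    d=np.array(c['orientation'])@np.array([np.sin(a)*x/rr,np.sin(a)*y/rr,np.cos(a)]);o=np.array(c['xyz'])
    return o+d*(z-o[2])/d[2]
E
python3 - <<'E'
from h import *
c=eyes.calibration('wrist')
print(wplane(c,259,213,136),wplane(c,261,284,112),wplane(c,314,182,46))
xy,t,h=G['oval']
print(pick(xy,6,h))
E
python3 snap.py 2 scene wrist
```

```text
[551.19193581  80.2141314  136.        ] [552.77055299   6.91727553 112.        ] [603.53394499  75.64263607  46.        ]
down contact=False t 4.76 tcp [551.9  75.2 112.8] F [ 0.8 -0.1  1.3] g 61.5
gripped t 5.38 tcp [552.2  75.3 113.1] F [ 1.1 -0.4  0.3] g 27.7
lifted a bit t 5.83 tcp [552.   75.4 125.2] F [ 0.2  0.1 -3. ] g 28.0
True
```

View pics/scene2.png

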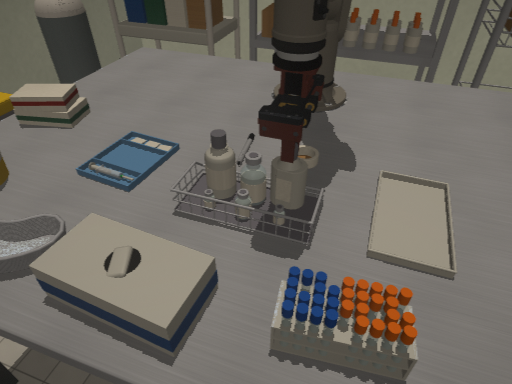

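View pics/wrist2.png

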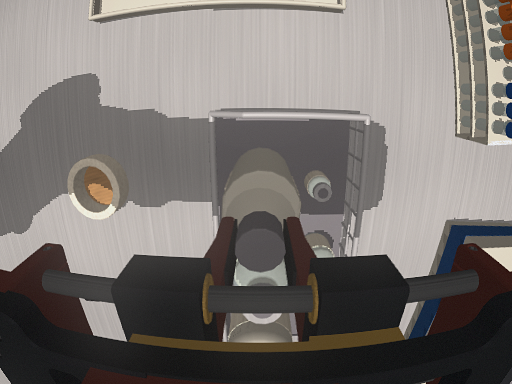

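```bash
python3 - <<'E'
from h import *
xy,t,h=G['oval']
r.move_linear((*xy,LIFT+h),120)
r.move_linear((*t,LIFT+h),180); st('over tray')
place(t,4,h)
r.move_linear((503,311,230),200)
r.goto((552,4.6,230),R1); st()
E
python3 snap.py 3 scene top
```

```text
over tray t 8.21 tcp [503.5 309.5 202. ] F [ 0.4  0.1 -1.5] g 27.6
place contact=True dz=-0.3 t 9.57 tcp [503.  310.9 110.7] F [1.7 0.4 1.1] g 27.8
released t 10.22 tcp [502.  310.6 110.3] F [-0.2 -0.  -0.4] g 48.5
 t 12.63 tcp [552.    6.4 229.5] F [-1.   0.4 -0.5] g 48.2
```

View pics/scene3.png

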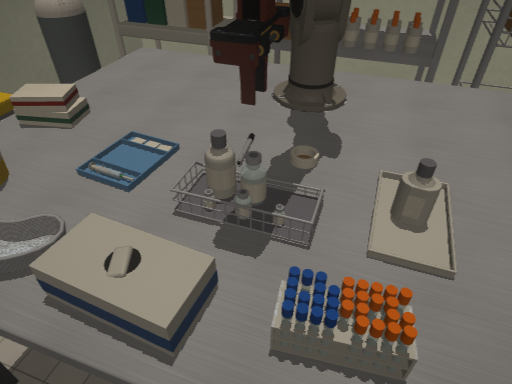

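View pics/top3.png

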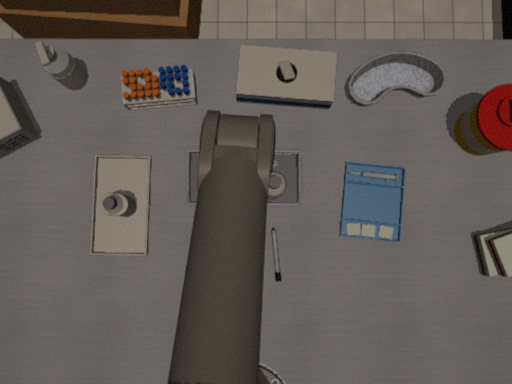

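```bash
python3 - <<'E'
from h import *
print(plane('top',109,202,134))
xy,t,h=G['glass']; xy=(xy[0],xy[1]+1)
if pick(xy,6,h):
    r.move_linear((*xy,LIFT+h),120)
    r.move_linear((583,200,LIFT+h),180); r.move_linear((*t,LIFT+h),150); st('over tray')
    place(t,4,h,opening=.57)
    p=telemetry.read_ee_pos()
    r.move_linear((p[0],p[1],230),200)
    r.goto((551.5,-66,230),R1); st()
E
python3 snap.py 4 scene top
```

```text
[502.4078592  306.39304659 134.        ]
down contact=False t 14.47 tcp [551.9   4.5  88.8] F [ 0.7 -0.3  0.5] g 61.1
gripped t 15.06 tcp [552.2   4.6  89.2] F [ 0.8 -0.1  0.7] g 31.5
lifted a bit t 15.51 tcp [552.1   4.7 101.3] F [ 0.5  0.4 -2.2] g 31.2
over tray t 18.44 tcp [583.3 309.3 178. ] F [ 0.7 -0.8 -1. ] g 31.3
place contact=True dz=-0.1 t 19.81 tcp [583.5 310.9  86.9] F [2.1 0.4 2.9] g 31.0
released t 20.43 tcp [582.1 310.7  86.4] F [ 0.7  0.3 -0.2] g 50.0
 t 23.18 tcp [552.  -64.3 229.8] F [-0.6 -0.3  0.9] g 50.2
```

View pics/scene4.png

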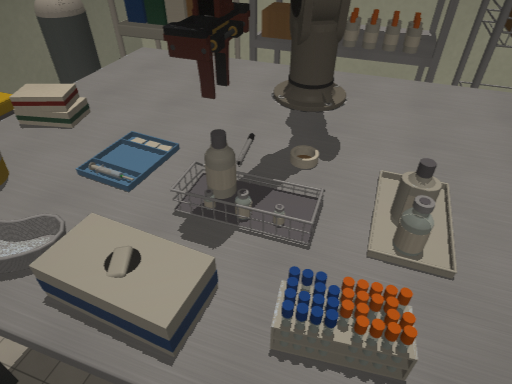

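View pics/top4.png

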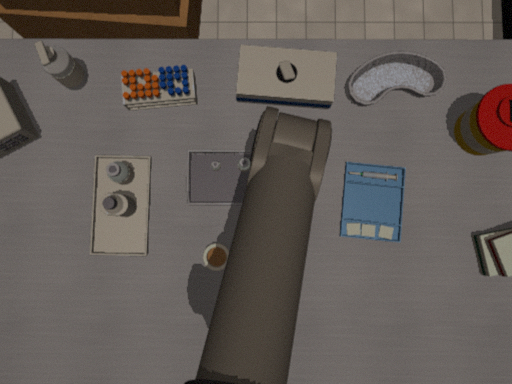

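Glass and oval stand upright on the tray (caps near (115,169) and (109,202) in top). Round next.

```bash
python3 - <<'E'
from h import *
xy,t,h=G['round']; xy=(xy[0],xy[1]+1)
if pick(xy,6,h):
    r.move_linear((*xy,LIFT+h),120)
    r.move_linear((430,200,LIFT+h),180); r.move_linear((*t,LIFT+h),120); st('over tray')
    place(t,4,h,opening=.55)
    p=telemetry.read_ee_pos()
    r.move_linear((p[0],p[1],230),200)
E
python3 snap.py 5 scene top
```

```text
down contact=False t 24.86 tcp [551.4 -66.1 115.8] F [ 0.7  0.3 -0.1] g 61.6
gripped t 25.46 tcp [551.7 -66.  116.1] F [ 0.2  0.2 -0.1] g 29.6
lifted a bit t 25.91 tcp [551.5 -65.9 128.2] F [-0.1 -0.1 -3.2] g 29.6
over tray t 29.55 tcp [423.2 309.9 205. ] F [-1.   0.8 -2.3] g 29.5
place contact=True dz=-0.2 t 30.92 tcp [423.  310.9 113.8] F [ 0.8 -1.   0.1] g 29.8
released t 31.53 tcp [422.1 310.4 113.5] F [ 0.8 -0.2  0. ] g 48.3
```

View pics/scene5.png

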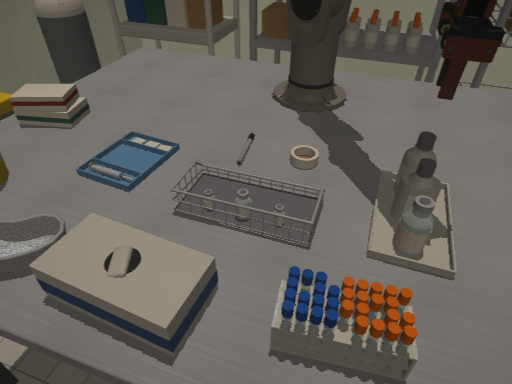

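View pics/top5.png

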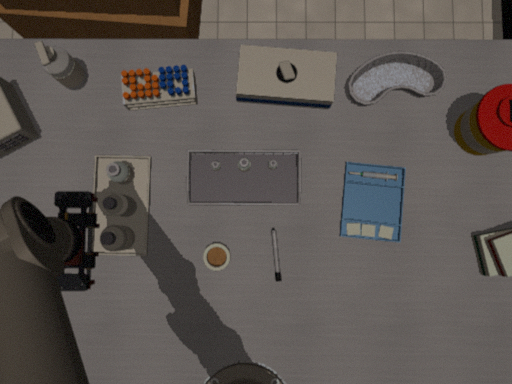

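```bash
python3 - <<'E'
from h import *
r.goto((500,150,230),R1)
r.goto((608,3.2,180),RY1)
r.gripper_to(.6); r.move_linear((608,3.2,110),150); st()
E
python3 snap.py 6 scene wrist
```

```text
t 35.45 tcp [608.4   2.8 110.5] F [ 0.6 -0.3  0.4] g 52.6
```

View pics/scene6.png

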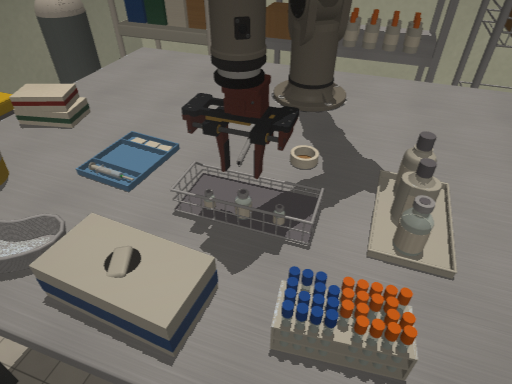

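View pics/wrist6.png

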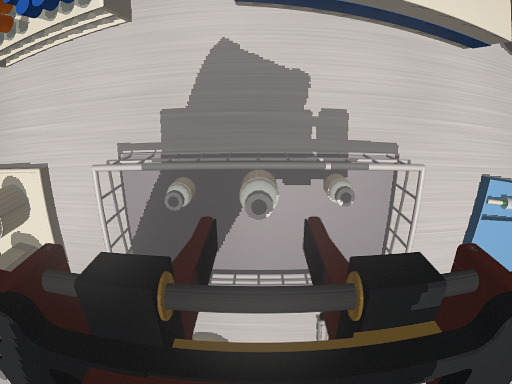

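```bash
python3 - <<'E'
from h import *
c=eyes.calibration('wrist'); print(wplane(c,258,205,64))
xy=(608,3.2)
if pick(xy,6,14,opening=.6,N=15):
    r.move_linear((*xy,110),120); st('up')
E
python3 snap.py 7 scene wrist
```

```text
[609.08312302   2.61657465  64.        ]
down contact=False t 36.81 tcp [607.9   3.1  19.8] F [-0.6 -0.4 -0.2] g 53.1
gripped t 37.27 tcp [608.2   3.2  20.2] F [-0.2  0.9  1. ] g 31.5
lifted a bit t 37.73 tcp [608.2   3.3  32.3] F [-0.2 -0.3 -0.8] g 31.5
up t 38.52 tcp [607.5   3.5 109.4] F [-0.6 -0.  -1. ] g 31.3
```

View pics/wrist7.png

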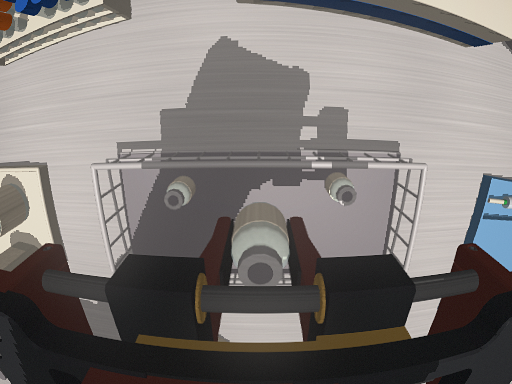

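View pics/scene7.png

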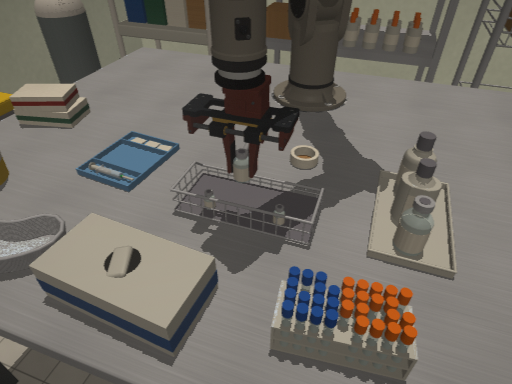

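```bash
python3 - <<'E'
from h import *
r.move_linear((607,3,130),120)
t=(511.5,-323.5)
r.move_linear((*t,130),180); r.move_linear((*t,60),150); st('over blue')
place(t,3,14,opening=.6)
p=telemetry.read_ee_pos(); r.move_linear((p[0],p[1],150),180)
E
python3 snap.py 8 scene wrist
```

```text
over blue t 41.6 tcp [ 511.7 -323.8   60.4] F [ 0.  -0.6 -0.5] g 31.4
place contact=True dz=-0.1 t 42.65 tcp [ 511.5 -323.4   16.9] F [-0.2 -0.9  2.8] g 31.5
released t 43.29 tcp [ 511.2 -323.    16.9] F [-0.3  0.3  0.4] g 53.0
```

View pics/wrist8.png

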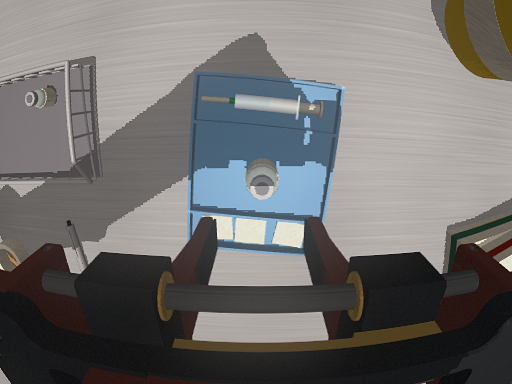

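View pics/scene8.png

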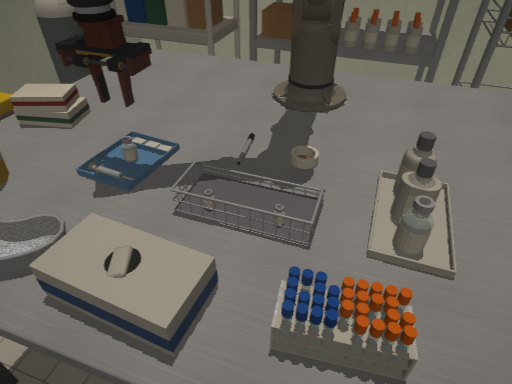

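```bash
python3 - <<'E'
import cv2
w=cv2.imread('pics/wrist8.png')
cv2.imwrite('pics/z8.png',cv2.resize(w[60:260,170:360],None,fx=3,fy=3,interpolation=cv2.INTER_CUBIC))
E
```

```text
(no output)
```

View pics/z8.png

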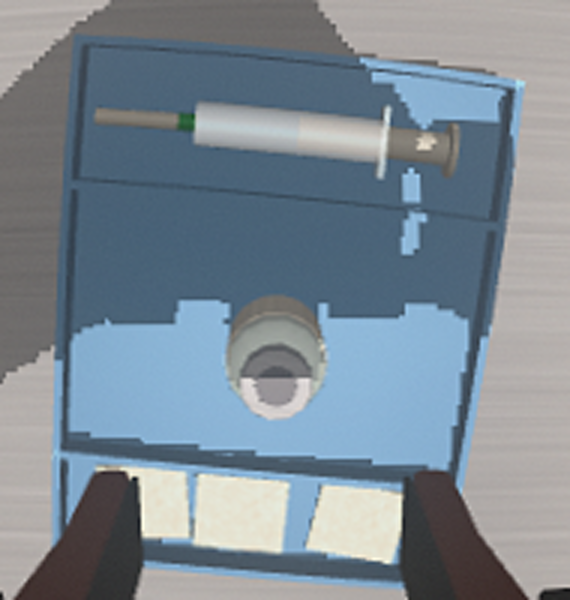

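```bash
python3 - <<'E'
from h import *
c=eyes.calibration('wrist')
f=lambda x,y,z:wplane(c,x/3+170,y/3+60,z)
k=[f(*p,16) for p in [(73,182),(497,224),(463,486),(61,456)]]
m=sum(k)/4
print(np.round(k,1),m,[np.linalg.norm(k[i]-k[i-1]) for i in range(4)])
print('vial cap',f(277,382,61),f(277,382,61)-m)
E
```

```text
[[ 567.4 -257.8   16. ]
 [ 553.7 -399.8   16. ]
 [ 458.3 -393.9   16. ]
 [ 469.7 -248.    16. ]] [ 512.28634686 -324.88047892   16.        ] [np.float64(98.13546143316586), np.float64(142.68422683206813), np.float64(95.54572365864708), np.float64(146.3466588643629)]
vial cap [ 511.80051946 -325.60141029   61.        ] [-0.48582739 -0.72093138 45.        ]
```

```bash
python3 - <<'E'
from h import *
p=telemetry.read_ee_pos(); r.move_linear((p[0],p[1],240),180)
r.goto((500,150,240),R1)
xy,t,h=G['round']; xy=(xy[0],xy[1]+1)
r.move_linear((*t,240),150); st('above')
if pick(t,4,h,opening=.55):
    r.move_linear((*t,LIFT+h),120)
    r.move_linear((430,200,LIFT+h),120); r.move_linear((*xy,LIFT+h),180); st('over basket')
    place(xy,6,h,opening=.6)
    p=telemetry.read_ee_pos()
    r.move_linear((p[0],p[1],240),200); r.goto((583,311,240),R1)
    st()
E
python3 snap.py 9 scene top
```

```text
above t 48.47 tcp [423.5 310.  240. ] F [-0.1  0.6  0.8] g 53.1
down contact=False t 50.01 tcp [423.  310.8 113.8] F [0.1 0.7 0.9] g 48.2
gripped t 50.44 tcp [423.1 311.1 114.2] F [-0.8 -0.1  1.8] g 29.8
lifted a bit t 50.89 tcp [423.  311.1 126.2] F [ 0.8 -0.6 -3. ] g 29.6
over basket t 54.55 tcp [551.3 -65.  204.9] F [ 0.5  0.4 -2.1] g 29.7
place contact=True dz=-0.2 t 55.91 tcp [551.4 -65.9 115.8] F [ 0.2 -0.3  1.5] g 29.5
released t 56.58 tcp [550.5 -65.6 115.5] F [ 0.2  0.3 -0.4] g 53.0
 t 59.24 tcp [583.7 308.5 240.2] F [ 0.6 -0.2 -0.4] g 52.6
```

View pics/scene9.png

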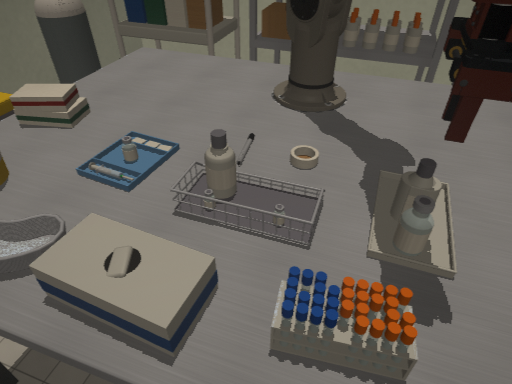

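View pics/top9.png

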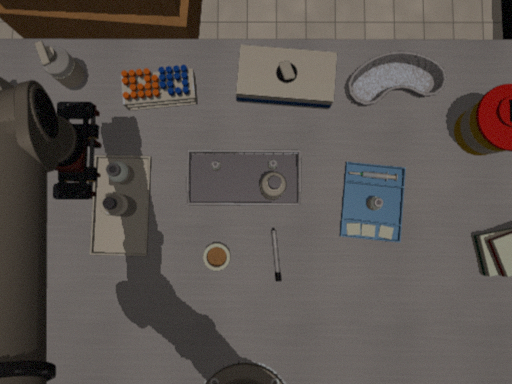

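Round bottle is back (same pixels as at the start: scene cap (219,138)). Now glass.

```bash
python3 - <<'E'
from h import *
xy,t,h=G['glass']; xy=(xy[0],xy[1]+1)
if pick(t,4,h,opening=.57):
    r.move_linear((*t,LIFT+h),120)
    r.move_linear((583,200,LIFT+h),120); r.move_linear((*xy,LIFT+h),180); st('over basket')
    place(xy,6,h,opening=.6)
    p=telemetry.read_ee_pos()
    r.move_linear((p[0],p[1],240),200); r.goto((503,311,240),R1)
    st()
E
python3 snap.py 10 scene top
```

```text
down contact=False t 60.98 tcp [582.9 310.9  86.8] F [0.3 0.1 0.4] g 49.9
gripped t 61.42 tcp [583.3 311.1  87.3] F [1.2 0.1 0.5] g 31.3
lifted a bit t 61.88 tcp [583.  311.1  99.3] F [-0.1  0.1 -2. ] g 31.4
over basket t 65.01 tcp [552.2   5.9 177.9] F [-0.2  0.5 -2.1] g 31.3
place contact=True dz=-0.1 t 66.37 tcp [552.4   4.7  88.9] F [ 1.7 -0.1  0.7] g 31.6
released t 67.02 tcp [551.3   4.9  88.8] F [-0.4  0.7  0.4] g 53.0
 t 69.59 tcp [503.7 308.9 239.9] F [-0.3 -0.2 -0.5] g 52.6
```

View pics/scene10.png

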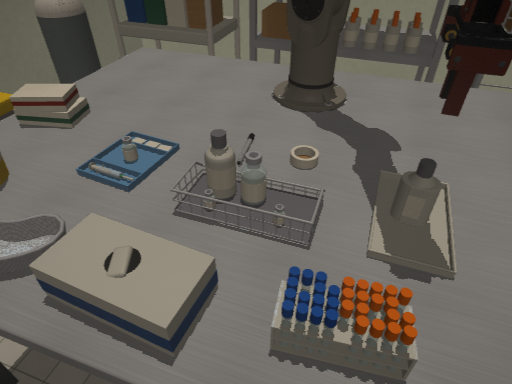

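View pics/top10.png

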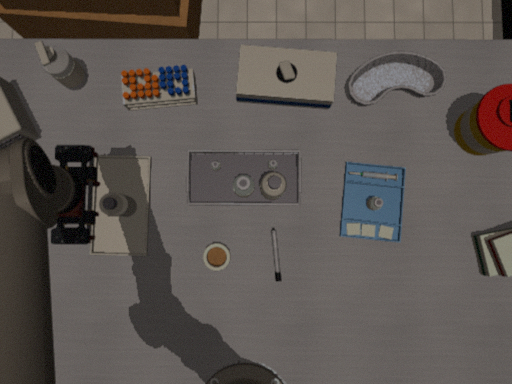

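Glass bottle is back in place at top (243,183). Now the oval one.

```bash
python3 - <<'E'
from h import *
xy,t,h=G['oval']
if pick(t,4,h,opening=.57):
    r.move_linear((*t,LIFT+h),120)
    r.move_linear((*xy,LIFT+h),160); st('over basket')
    place(xy,6,h,opening=.6)
    p=telemetry.read_ee_pos()
    r.move_linear((p[0],p[1],240),200); r.goto((450,330,260),R1)
    st()
E
python3 snap.py 11 scene top; python3 - <<'E'
import cv2,numpy as np
a=cv2.imread('pics/top0.png')[140:215,180:310];b=cv2.imread('pics/top11.png')[140:215,180:310]
cv2.imwrite('pics/z11.png',cv2.resize(np.vstack([a,b]),None,fx=4,fy=4,interpolation=cv2.INTER_CUBIC))
E
```

```text
down contact=False t 71.21 tcp [503.  310.8 110.8] F [-0.2  0.1 -0.1] g 50.1
gripped t 71.69 tcp [503.1 311.1 111.2] F [-0.5  0.5  1.1] g 27.2
lifted a bit t 72.14 tcp [503.  311.1 123.2] F [ 0.4  0.7 -3.2] g 27.2
over basket t 74.61 tcp [551.9  76.4 201.9] F [-0.4 -1.1 -3.5] g 27.9
place contact=True dz=-0.2 t 75.97 tcp [551.7  75.4 112.8] F [ 0.2 -0.6  1.8] g 27.8
released t 76.66 tcp [550.9  75.4 112.5] F [-0.7  0.6 -0.1] g 52.8
 t 78.99 tcp [450.7 328.2 259.6] F [ 1.  -0.2  0. ] g 52.6
```

View pics/scene11.png

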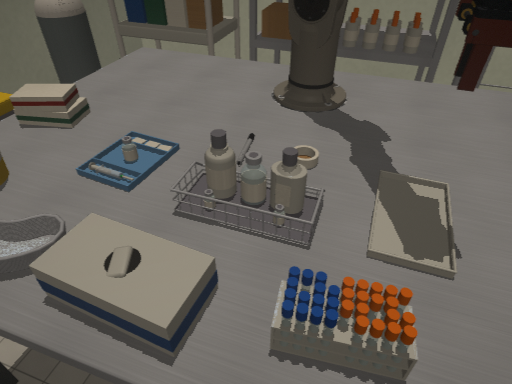

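View pics/z11.png

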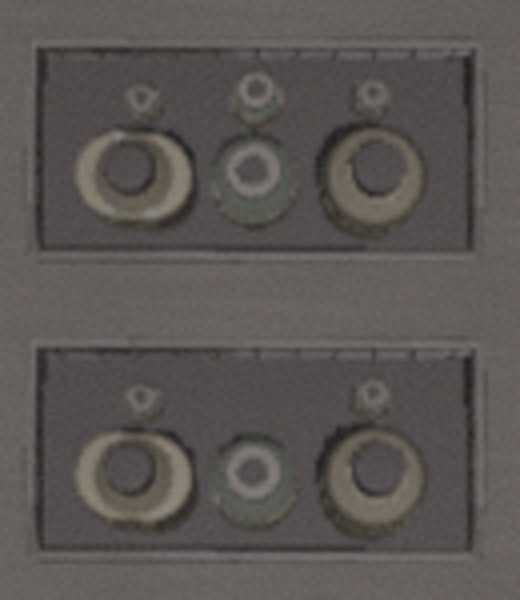

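Before and after match to about a pixel: bottles, small vials and the oval's turn are unchanged, and the vial is upright in the blue tray. I'm handing in.

```bash
python3 - <<'E'
from h import *
r.pause(.5); st(); print(r.sign_off())
E
```

```text
t 79.59 tcp [450. 330. 260.] F [ 0.5 -1.   0.5] g 52.7
the job is handed in; nothing more can be done
None
```

I moved the oval, glass and round bottles to the white tray and stood the large vial in the blue tray's wide compartment. Then I put the round, glass and oval bottles back at the spots I had picked them from. The job was handed in at 79.6 s of the 144 s; `sign_off` gave no verdict.

Last checks:
- **Large vial:** a wrist-camera view put it about 1 mm from the middle of the compartment. The last scene picture shows it upright.
- **Bottles and small vials:** overhead pictures from before and after agree to about a pixel (roughly 2 mm). All three bottles are upright and the oval one is turned as it was. The two small vials have not moved.
- **Robot:** it was clear of everything and the force on the tool was about zero.

**Disagreement between cameras:** the views differed by 2 to 7 mm on where the bottles stood, most along y for the oval bottle, so I gripped at in-between values. That is well inside the 15 mm tolerance, and each bottle went back to the position where I had gripped it. No check failed.

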